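# Open the lamp shutter behind its screen with the bent rod

## Robot

A 7-joint arm with a two-finger parallel gripper is mounted at the origin on a cart in front of the work surface, level with it; the furniture and walls round the work are solid. World frame = base frame: x ahead of the robot, y to its left, z up, the work surface at z = 0. Lengths are in m, angles in rad, forces in N, time in s.
With the tool pointing down it reaches from about 0.425 to 0.875 m from the base axis. Payload 4.7 kg.
Tool frame: the origin (TCP) lies between the finger pads; the fingertips stand r.tip_extent ahead of it and the grasp point (between the pads) is the TCP (r.tip_extent is the distance from the TCP to the fingertips, in m); z points along the fingers, y is the line along which they close (so a half turn about z gives the same grasp; the last joint's range is limited). The gripper opens to 85 mm and grips with 20 to 120 N. Pads are 22 mm wide; open, the fingers measure 114 mm over their backs; the gripper's body (76 mm by 85 mm) begins 54 mm behind the grasp point. The pads swing forward as they close: fully open they stand 13 mm farther back than shut.
Start: joints at [1.312, 0.321, -0.07, 1.45, 0.023, 1.371, -0.057], TCP at [0.175, -0.626, 0.25] pointing down, gripper open.
Joint ranges: [-2.86, 2.86], [-0.3, 2.09], [-1.38, 1.24], [0.06, 2.45], [-1.56, 4.7], [0.09, 2.05], [-2.69, 2.69]. Speed limits (rad/s): [2.57, 2.57, 3.14, 3.14, 3.14, 3.14, 3.14].

## Interface

Orientations are given as [roll, pitch, yaw] about the fixed x, y, z axes, in that order (R = Rz(yaw) Ry(pitch) Rx(roll)).
In Python, from station import r gives the robot as it stands. The module is installed in compiled form; this text tells all that it offers.
- The arm moves only by the shell command python3 -m creep 'ROWS' [FORCE]. ROWS is JSON, a list of rows, each an object with "dp": the shift along the world's x, y, z in m, a list of three; "rotation": the turn, a rotation vector about the world's x, y, z in rad, a list of three; "grip": the finger opening in m, from 0 to 0.0854. A call has exactly 8 rows; each row shifts and turns the commanded pose from where the row before left it; what a row does not reach is not made up. A row lasts 1/12 s, in which the tool goes at most 41.7 mm and 7.16 degrees, less where a joint would pass 70% of its speed; a pose out of reach is approached as far as the arm can. A call is refused whole if a number of a shift passes 0.0417 or a number of a turn 0.125, either way. A call with a gripper value outside its range is refused whole. The fingers move at their own pace and stop on an object; FORCE is the grip in N (left out, the last holds). Time passes only in rows, so rows that do not move let the fingers close, or fill a call up. It gives the time, the measured TCP pose, the force, the opening and the grip force at its end, in the units of the state.
- r.state(): the state, without advancing time (a new reading comes with each control period).
- r.grab_frame(name): name is "scene" or "top" or "wrist"; returns a dict with "frame" (480x640x3 uint8, red, green, blue), "fovy" (degrees; the focal length in pixels is half the picture's height over the tangent of half this angle, whatever the lens; pixels are square), "cx", "cy" (the principal point, pixels), "R" (3x3) and "t" (3): a world point X has camera coordinates R X + t. Camera axes: x right, y down, z forward; pixel columns grow to the right and rows downward; lengths in m; the calibration is good to about 2 mm. A picture is of the moment at which its call begins. There is no depth.
- r.close_job(): hands the job in; it is judged then, once.
The state is a dict: "time": time; "qpos": joint angles; "dq": joint speeds; "joint_torque": joint torques, N m; "tool_pos": TCP position; "ee_rot": TCP orientation; "ft_force": force on the tool from outside, world axes, zero at the start; "torque": the same for the moment, N m; "width": finger opening in m; "finger_force": force on a finger pad.
Only numpy, scipy, OpenCV 4.12 (cv2) and the standard library are available. Lean on these libraries where they do the work, as an engineer would, in place of code of your own. Each camera call takes 0.05 s, during which the arm holds its last target. There are 200 camera calls.

## Task

The shutter lever of the lamp unit sits low in the narrow gap behind the unit's screen, too deep for a hand. Take the bent rod from its stand, reach over the screen with it, feel for the lever with it and push it to the left (as seen from the robot) until the shutter is fully open at its stop, without straining it against the stop. Then put the rod back in its stand the way it stood, and leave the things standing around undisturbed.

Things in the scene. Friction and masses are not known exactly. Their poses are not given: they have to be found in the camera images.
- bent_rod: Loose L-shaped tool, 0.12 kg. Wooden handle 130 x 16 x 22 mm (along x, y, z), origin at its middle. From its +x end an 8 mm steel rod runs on to x = 95 mm, bends square and hangs down (-z) as a leg, ending 145 mm below the origin. Starts level in the stand, handle 170 mm up. Grip the handle's middle from above across the 16 mm; it is free for 43 mm either side.
- rod_tip (a point): The lowest point of the bent rod's leg: (95, 0, -145) mm in the frame of bent_rod.
- rod_stand: Fixed stand: base 150 x 80 x 12 mm, two posts 10 mm thick at x = -48 and 48 mm, each with an open-topped fork 24 mm wide, flared at the top; fork floor 159 mm and prong ends 189 mm above the table. Origin: centre of underside; x runs along the resting handle towards the rod's leg. Place and yaw vary.
- stand_rest (a point): Point fixed in the stand, 170 mm above the table: where the middle of the handle lies when the rod rests (a few mm of play along x).
- lamp_unit: Fixed. Origin on the table under the gap's middle; x from screen to housing (away from the robot), y left along the gap. Gap: 44 mm wide (x = -22 to 22), floor 10 mm up, closed at y = -102 and 102 mm by cheeks as high as the screen. 4 mm metal screen on the robot's side, top 165 mm up; white housing behind, to x = 112, top 167 mm up. Place and yaw (to 0.25 rad) vary.
- shutter (a joint): Lever sliding along the unit's y: 0 closed (right), 0.030 m open (left) at a rigid stop. Starts at 0 to 6 mm; 1.2 N friction, stays put. A 12 mm wide knob on a blade, from the housing to x = -7 mm, 65 to 85 mm up. Its place along the gap is not measured: centre when closed anywhere from y = -45 to 15 mm of the unit, so the gap is free right of y = -52. Over 25 N harms it.
- lamp_carton: Loose upright carton 42 x 42 x 82 mm, bystander; origin at centre of underside.
- beaker: Loose glass beaker, 53 x 56 x 65 mm, bystander; origin at centre of underside.
- vial: Loose small vial, 22 mm diameter, 46 mm tall, bystander; origin at centre of underside.
- timer: Loose countdown timer, 62 x 62 x 18 mm, bystander; origin at centre of underside.
- gap_top (a point): Middle of the gap's open top, between screen and housing, 165 mm above the table, straight above lamp_unit's origin.
Not all that is in view belongs to the job. Of the things shaped like the bent_rod, the wooden one is meant.

How it is judged:
On the way, in this order (a step that is already met when the one before it is completed fails the run):
1. the bent rod is lifted clear of its stand (z of bent_rod in the frame of rod_stand above 0.22 m), for 0.1 s.
2. the shutter is fully open (27 mm or more) while the rod's tip is down in the gap behind the screen (value of joint shutter above 0.027 m and z of rod_tip in the frame of lamp_unit below 0.1 m and x of rod_tip in the frame of lamp_unit between -0.022 and 0.022 m), for 0.1 s.
At the end, for the whole second after the job is handed in: The shutter stands open (27 of 30 mm or more) and the bent rod rests in both forks of its stand as it did at first: handle middle within 18 mm of the rest point, upright within 0.12 rad, along the stand within 0.15 rad, leg on the same side, at rest (value of joint shutter above 0.027 m and distance between bent_rod and stand_rest below 0.018 m and angle between bent_rod's own z axis and vertical below 0.12 rad and angle between the x axis of bent_rod and the x axis of rod_stand, either way round below 0.15 rad and x of rod_tip in the frame of rod_stand above 0.06 m and linear speed of bent_rod below 0.02 m/s); the robot touches nothing.
It fails at once if the shutter lever is strained with more than 25 N (contact force between anything else and shutter above 25 N).
It fails at once if the gripper's fingers touch the shutter lever (contact force between the fingers and shutter above 0.3 N).
It fails at once if a bystander is moved by more than 20 mm (distance of any of lamp_carton, beaker, vial, timer from where it was at the start of the episode above 0.02 m).
It also fails if it takes over 58 s, if anything falls off the work surface, if the arm or the gripper's body presses on something with over 40 N, if the wrist force passes 120 N, or if a joint passes its speed limit or range.

## Working session

There is one attempt and no reset: what is moved stays moved. The work goes in short steps, Python scripts to look and compute and a shell command to move; the robot and the scene stay as the last step left them, time stands still between calls to the robot, and variables do not carry over. Pictures are saved under pics/ and viewed, at most 10 in all, crops included, and the job is handed in when it is done.

```bash
mkdir -p pics; cat > h.py <<'E'
import numpy as np, cv2
from station import r
def grab(n,save=None):
    d=r.grab_frame(n)
    d['f']=240/np.tan(np.radians(d['fovy'])/2); d['R']=np.array(d['R']); d['t']=np.array(d['t'])
    if save: cv2.imwrite('pics/'+save,cv2.cvtColor(d['frame'],cv2.COLOR_RGB2BGR))
    return d
def ray(d,u,v):
    c=np.array([(u-d['cx'])/d['f'],(v-d['cy'])/d['f'],1.]); return -d['R'].T@d['t'], d['R'].T@c
def onz(d,u,v,z):
    o,w=ray(d,u,v); return o+w*(z-o[2])/w[2]
def proj(d,X):
    c=d['R']@np.array(X)+d['t']; return c[:2]/c[2]*d['f']+[d['cx'],d['cy']]
E
python3 - <<'E'
from h import *
import pickle
for n in('scene','top'):
    d=grab(n,n+'1.png'); pickle.dump(d,open(n+'1.pkl','wb')); print(n,d['fovy'],d['cx'],d['cy'],-d['R'].T@d['t'],d['R'].round(2).tolist())
s=r.state(); print(s); print(r.tip_extent)
E
```

```text
scene 48.55079631008916 315.07643354953365 235.81172074235465 [-0.50832888  0.76677633  0.73021088] [[-0.55, -0.83, 0.02], [-0.38, 0.23, -0.9], [0.74, -0.5, -0.44]]
top 51.86335184620652 316.2585491472436 242.92240051470563 [0.24435738 0.06177703 1.52065646] [[0.01, -1.0, -0.01], [-0.98, -0.0, -0.18], [0.18, 0.01, -0.98]]
{'time': 0.1, 'qpos': array([ 1.31209554,  0.32176646, -0.07011744,  1.45159134,  0.02254803,
        1.37079039, -0.05685985]), 'dq': array([-5.70475485e-05, -7.00345979e-04, -8.89987843e-04, -2.09751398e-03,
       -1.13920134e-04, -6.42062619e-04, -4.26806650e-04]), 'joint_torque': array([-8.27599324e-04, -4.94879508e+01, -3.84145947e-01, -3.15211594e+01,
        1.31602341e-02,  7.44887773e-03, -6.00653181e-06]), 'tool_pos': array([ 0.17499588, -0.6255187 ,  0.24930241]), 'ee_rot': array([-3.13982375e+00,  3.33084782e-05,  2.72890347e-01]), 'ft_force': array([-0.71505278,  0.9372074 ,  0.47400351]), 'torque': array([-0.01515714,  0.01029506,  0.00371424]), 'finger_force': 0.0, 'width': 0.08534157211728144}
0.019
```

View pics/scene1.png

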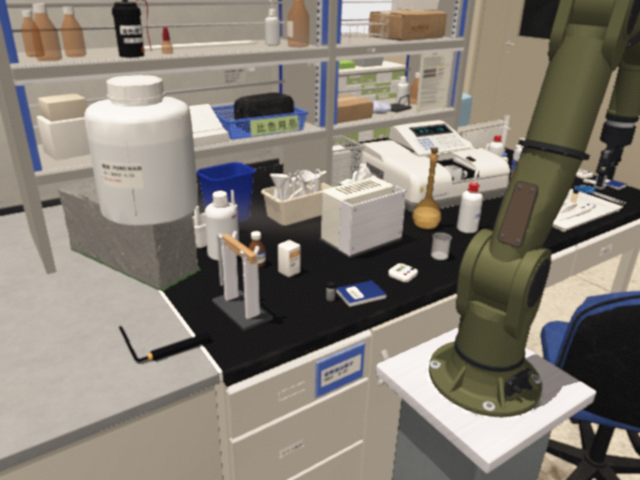

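View pics/top1.png

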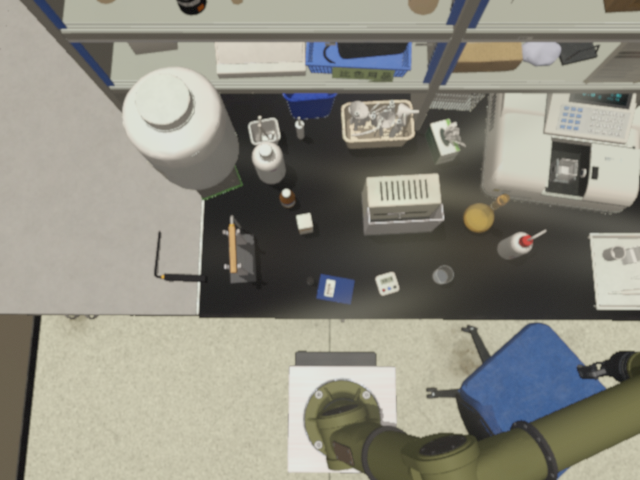

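The scene view shows the wooden rod in its stand (top view ~(235,245)). A black-handled L-rod lies on the left counter at (175,275). The lamp unit is the white box with a gap at (402,205). The wooden one in the stand is the one meant, so I'll confirm it in an enlarged crop.

```bash
python3 - <<'E'
import cv2,numpy as np
t=cv2.imread('pics/top1.png'); s=cv2.imread('pics/scene1.png')
a=cv2.resize(t[205:295,195:265],None,fx=6,fy=6,interpolation=cv2.INTER_CUBIC)  # 420x540
b=cv2.resize(t[165:245,350:455],None,fx=3.6,fy=3.6,interpolation=cv2.INTER_CUBIC)
c=cv2.resize(s[170:255,312:412],None,fx=3,fy=3,interpolation=cv2.INTER_CUBIC)
W=np.zeros((600,800,3),np.uint8); W[:540,:420]=a; W[:288,420:798]=b; W[300:555,430:730]=c
cv2.imwrite('pics/crop1.png',W)
E
```

```text
(no output)
```

View pics/crop1.png

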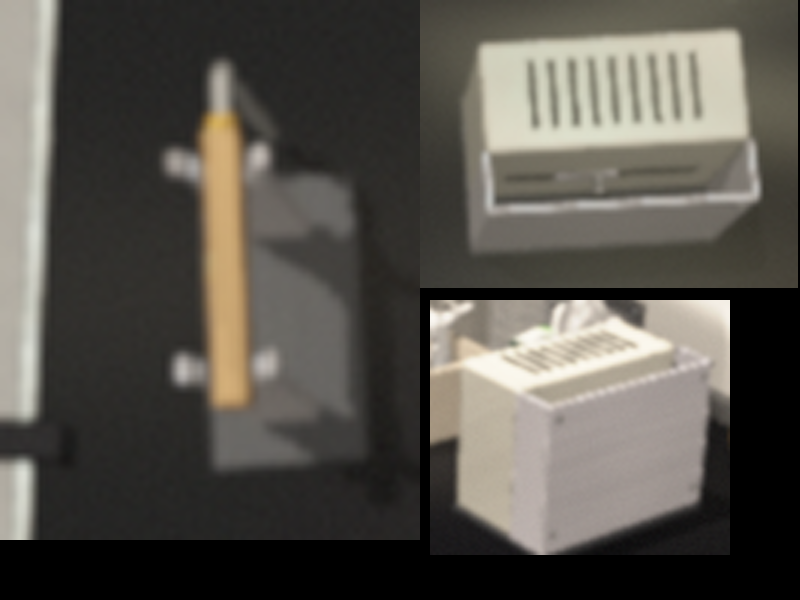

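The crop confirms the wooden handle, with its ends at px (232,224) and (233,273) and the leg on the far side. The screen's top edge runs from (369.4,223.3) to (443,219.7). The slot and lever are visible in the gap near (397–402,216).

```bash
python3 - <<'E'
from h import *
import pickle
d=pickle.load(open('top1.pkl','rb')); s=pickle.load(open('scene1.pkl','rb'))
hsv=cv2.cvtColor(d['frame'],cv2.COLOR_RGB2HSV)
m=cv2.inRange(hsv,(8,90,90),(25,255,255)); m[:, :220]=0;m[:,250:]=0;m[:215]=0;m[285:]=0
p=np.argwhere(m)[:,::-1].astype(np.float32); rc=cv2.minAreaRect(p); print('handle',rc,len(p))
b=cv2.boxPoints(rc); W=np.array([onz(d,*q,0.181) for q in b]); print(W.round(4))
print('centre',onz(d,*rc[0],0.181)); e=[W[i]-W[i-1] for i in range(4)]; print([ (np.linalg.norm(x).round(4),np.degrees(np.arctan2(x[1],x[0])).round(1)) for x in e])
for n,u,v,z in [('scrL',369.4,223.3,.165),('scrR',443.1,219.7,.165),('houL',368,207.5,.167),('houR',441.7,203.3,.167),('houBL',368.9,178,.167),('houBR',438.9,174,.167),
  ('knob',400,217,.085),('knob2',397,215.5,.085),('slotL',373.6,214,.085),('slotR',427.8,212.3,.085)]: print(n,onz(d,u,v,z).round(4))
# stand check scene: project
for n,X in [('handle c',onz(d,*rc[0],0.181))]: print(proj(s,X))
E
```

```text
handle ((232.10928344726562, 247.99656677246094), (48.16398620605469, 7.0902886390686035), 88.21009063720703) 334
[[0.5432 0.3229 0.181 ]
 [0.5439 0.3032 0.181 ]
 [0.4091 0.2942 0.181 ]
 [0.4084 0.3136 0.181 ]]
centre [0.47553041 0.30841605 0.181     ]
[(np.float64(0.1351), np.float64(4.0)), (np.float64(0.0198), np.float64(-88.0)), (np.float64(0.1351), np.float64(-176.2)), (np.float64(0.0194), np.float64(92.1))]
scrL [ 0.5504 -0.0726  0.165 ]
scrR [ 0.5615 -0.2796  0.165 ]
houL [ 0.5956 -0.069   0.167 ]
houR [ 0.6085 -0.2771  0.167 ]
houBL [ 0.6824 -0.0727  0.167 ]
houBR [ 0.6949 -0.2725  0.167 ]
knob [ 0.588  -0.1719  0.085 ]
knob2 [ 0.5926 -0.1631  0.085 ]
slotL [ 0.5969 -0.0934  0.085 ]
slotR [ 0.6027 -0.2551  0.085 ]
[238.59968971 242.59180743]
```

Stand: handle centre at about (0.4755, 0.308), yaw about 0.07. Its length comes out at 135 mm against 130 given, and it projects correctly into the scene view. Lamp: origin about (0.580, −0.175), yaw about 0.057, measured gap 46 mm. Next I move over to the rod.

```bash
python3 -m creep '[{"dp":[0.02,0.01,0.02],"rotation":[0,0,-0.025],"grip":0.085},{"dp":[0.02,0.01,0.02],"rotation":[0,0,-0.025],"grip":0.085},{"dp":[0.02,0.01,0.02],"rotation":[0,0,-0.025],"grip":0.085},{"dp":[0.02,0.01,0.02],"rotation":[0,0,-0.025],"grip":0.085},{"dp":[0.02,0.01,0.02],"rotation":[0,0,-0.025],"grip":0.085},{"dp":[0.02,0.01,0.02],"rotation":[0,0,-0.025],"grip":0.085},{"dp":[0.02,0.01,0.02],"rotation":[0,0,-0.025],"grip":0.085},{"dp":[0.02,0.01,0.02],"rotation":[0,0,-0.025],"grip":0.085}]' 40
python3 -m creep '[{"dp":[0.02,0.03,0],"rotation":[0,0,0],"grip":0.085},{"dp":[0.02,0.03,0],"rotation":[0,0,0],"grip":0.085},{"dp":[0.02,0.03,0],"rotation":[0,0,0],"grip":0.085},{"dp":[0.02,0.03,0],"rotation":[0,0,0],"grip":0.085},{"dp":[0.02,0.03,0],"rotation":[0,0,0],"grip":0.085},{"dp":[0.02,0.03,0],"rotation":[0,0,0],"grip":0.085},{"dp":[0.02,0.03,0],"rotation":[0,0,0],"grip":0.085},{"dp":[0.02,0.03,0],"rotation":[0,0,0],"grip":0.085}]'
```

```text
time: 0.77
tool_pos: [0.3359, -0.5452, 0.4108]
ee_rot: [-3.141, 0.0, 0.072]
ft_force: [-0.1, -1.3, -0.4]
width: 0.0851
finger_force: 0.0
time: 1.43
tool_pos: [0.4957, -0.3043, 0.41]
ee_rot: [-3.141, 0.001, 0.073]
ft_force: [-0.3, -0.8, 1.2]
width: 0.0849
finger_force: 0.0
```

```bash
python3 -m creep '[{"dp":[0.005,0.02,0],"rotation":[0,0,0],"grip":0.085},{"dp":[0.005,0.02,0],"rotation":[0,0,0],"grip":0.085},{"dp":[0.005,0.02,0],"rotation":[0,0,0],"grip":0.085},{"dp":[0.005,0.02,0],"rotation":[0,0,0],"grip":0.085},{"dp":[0.005,0.02,0],"rotation":[0,0,0],"grip":0.085},{"dp":[0.005,0.02,0],"rotation":[0,0,0],"grip":0.085},{"dp":[0,0,0],"rotation":[0,0,0],"grip":0.085},{"dp":[0,0,0],"rotation":[0,0,0],"grip":0.085}]'
python3 - <<'E'
from h import *
import pickle
d=grab('wrist','w1.png'); pickle.dump(d,open('w1.pkl','wb')); print(-d['R'].T@d['t'],d['R'].round(2).tolist(),d['fovy'])
E
```

```text
time: 2.1
tool_pos: [0.5253, -0.1847, 0.4102]
ee_rot: [3.142, 0.0, 0.076]
ft_force: [0.2, -1.1, -0.5]
width: 0.0852
finger_force: 0.0
[ 0.6059986  -0.17935056  0.5339286 ] [[0.08, -1.0, -0.0], [-0.94, -0.07, 0.32], [-0.32, -0.02, -0.95]] 68.65344986189274
```

View pics/w1.png

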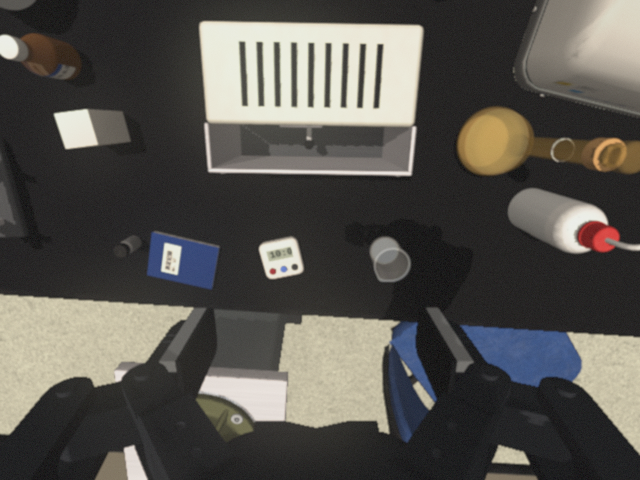

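The wrist view looks straight into the gap. The screen's top edge runs (209,173)–(412,175), the housing's front edge (204,123)–(416,126), and the knob tip is at about (309,140).

```bash
python3 - <<'E'
from h import *
import pickle
d=pickle.load(open('w1.pkl','rb'))
P={n:onz(d,u,v,z) for n,u,v,z in [('scrL',208.5,172.5,.165),('scrR',412.5,174.5,.165),('houL',205,123,.167),('houR',416.5,125.5,.167),('backL',202,23,.167),('backR',422,27,.167),('knob',309,139,.085),('knobf',309,143,.085)]}
for n in P: print(n,P[n].round(4))
y=P['scrL']-P['scrR']; a=np.arctan2(-y[0],y[1]); print('yaw',a); y=P['houL']-P['houR']; print(np.arctan2(-y[0],y[1]))
c=(P['scrL']+P['scrR'])/2; h=(P['houL']+P['houR'])/2; a=.06
X=np.array([np.cos(a),np.sin(a),0]);Y=np.array([-np.sin(a),np.cos(a),0])
o=(c+24e-3*X+h-22e-3*X)/2; print('o',o, 'gapw',(h-c)@X, 'y of mids',(c-o)@Y,(h-o)@Y)
for k in('knob','knobf'): print(k,(P[k]-o)@X,(P[k]-o)@Y)
g=cv2.resize(cv2.cvtColor(d['frame'],cv2.COLOR_RGB2BGR)[110:185,195:425],None,fx=3.4,fy=3.4,interpolation=cv2.INTER_CUBIC); cv2.imwrite('pics/w1c.png',g)
E
```

```text
scrL [ 0.5476 -0.0718  0.165 ]
scrR [ 0.5618 -0.2837  0.165 ]
houL [ 0.5965 -0.0699  0.167 ]
houR [ 0.6102 -0.2792  0.167 ]
backL [ 0.6832 -0.0692  0.167 ]
backR [ 0.6954 -0.2698  0.167 ]
knob [ 0.5854 -0.1724  0.085 ]
knobf [ 0.5806 -0.1728  0.085 ]
yaw 0.06691690472395728
0.06537749772822053
o [ 0.58001533 -0.17608106  0.166     ] gapw 0.04871418644732291 y of mids -0.0001400800371668401 0.00014008003716681395
knob 0.005575688474604573 0.003319848611557656
knobf 0.0008311226228790385 0.0032703314874883865
```

View pics/w1c.png

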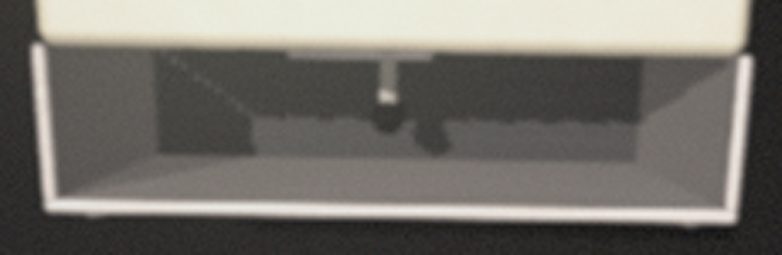

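```bash
python3 -m creep '[{"dp":[0,0.035,0],"rotation":[0,0,0],"grip":0.085},{"dp":[0,0.035,0],"rotation":[0,0,0],"grip":0.085},{"dp":[0,0.035,0],"rotation":[0,0,0],"grip":0.085},{"dp":[0,0.035,0],"rotation":[0,0,0],"grip":0.085},{"dp":[0,0.035,0],"rotation":[0,0,0],"grip":0.085},{"dp":[0,0.035,0],"rotation":[0,0,0],"grip":0.085},{"dp":[0,0.035,0],"rotation":[0,0,0],"grip":0.085},{"dp":[0,0.035,0],"rotation":[0,0,0],"grip":0.085}]'
python3 -m creep '[{"dp":[-0.012,0.03,0],"rotation":[0,0,0],"grip":0.085},{"dp":[-0.012,0.03,0],"rotation":[0,0,0],"grip":0.085},{"dp":[-0.012,0.03,0],"rotation":[0,0,0],"grip":0.085},{"dp":[-0.012,0.03,0],"rotation":[0,0,0],"grip":0.085},{"dp":[-0.002,0.03,0],"rotation":[0,0,0],"grip":0.085},{"dp":[0,0.03,0],"rotation":[0,0,0],"grip":0.085},{"dp":[0,0.03,0],"rotation":[0,0,0],"grip":0.085},{"dp":[0,0.002,0],"rotation":[0,0,0],"grip":0.085}]'
python3 -m creep '[{"dp":[0,0,0],"rotation":[0,0,0],"grip":0.05},{"dp":[0,0,-0.015],"rotation":[0,0,0],"grip":0.05},{"dp":[0,0,-0.015],"rotation":[0,0,0],"grip":0.05},{"dp":[0,0,-0.015],"rotation":[0,0,0],"grip":0.05},{"dp":[0,0,-0.015],"rotation":[0,0,0],"grip":0.05},{"dp":[0,0,0],"rotation":[0,0,0],"grip":0.05},{"dp":[0,0,0],"rotation":[0,0,0],"grip":0.05},{"dp":[0,0,0],"rotation":[0,0,0],"grip":0.05}]'
python3 - <<'E'
from h import *
import pickle
d=grab('wrist','w2.png'); pickle.dump(d,open('w2.pkl','wb')); print(-d['R'].T@d['t'])
E
```

```text
time: 2.82
tool_pos: [0.5253, 0.0937, 0.4103]
ee_rot: [3.141, -0.0, 0.07]
ft_force: [0.7, 0.1, 0.5]
width: 0.0848
finger_force: 0.0
time: 3.48
tool_pos: [0.4738, 0.3104, 0.4096]
ee_rot: [-3.138, 0.002, 0.079]
ft_force: [-0.9, 0.7, -0.4]
width: 0.0849
finger_force: 0.0
time: 4.15
tool_pos: [0.4761, 0.3049, 0.3513]
ee_rot: [3.141, -0.001, 0.071]
ft_force: [0.0, 0.6, 0.6]
width: 0.0497
finger_force: 0.0
[0.55661599 0.30975261 0.47515154]
```

View pics/w2.png

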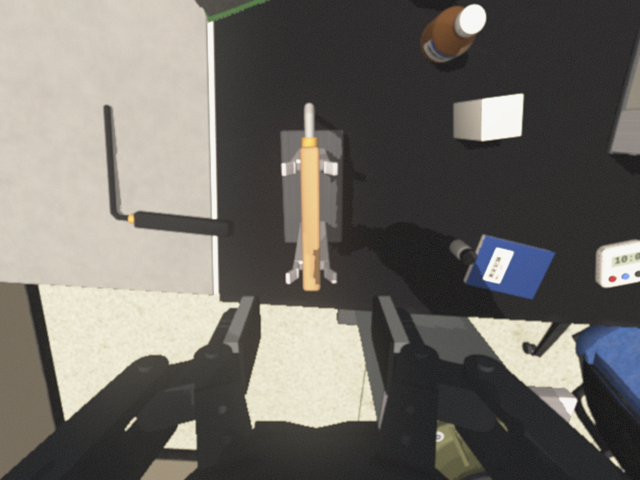

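The knob sits about 3 mm left of the gap middle. In this view the wooden handle runs from (311,146) to (312,290), between the two forks.

```bash
python3 - <<'E'
from h import *
import pickle
d=pickle.load(open('w2.pkl','rb'))
hsv=cv2.cvtColor(d['frame'],cv2.COLOR_RGB2HSV)
m=cv2.inRange(hsv,(8,90,90),(25,255,255)); m[:,:280]=0;m[:,345:]=0;m[:120]=0;m[300:]=0
m=cv2.morphologyEx(m,cv2.MORPH_OPEN,np.ones((3,3)))
p=np.argwhere(m)[:,::-1].astype(np.float32); print(p.min(0),p.max(0))
for v in range(140,292,15):
    u=p[p[:,1]==v][:,0]
    if len(u): print(v,u.min(),u.max(),onz(d,u.min(),v,.181).round(4),onz(d,u.max(),v,.181).round(4))
print('end near',onz(d,312,p[:,1].max(),.170),'far',onz(d,311,p[:,1].min(),.181))
for u,v in[(310,103)]: print('rodbend',onz(d,u,v,.17))
E
```

```text
[300. 137.] [320. 290.]
140 301.0 317.0 [0.5424 0.3207 0.181 ] [0.5433 0.3079 0.181 ]
155 300.0 318.0 [0.5305 0.3209 0.181 ] [0.5316 0.3062 0.181 ]
170 301.0 318.0 [0.5185 0.3193 0.181 ] [0.5195 0.3053 0.181 ]
185 301.0 318.0 [0.5061 0.3186 0.181 ] [0.5071 0.3044 0.181 ]
200 301.0 318.0 [0.4933 0.3179 0.181 ] [0.4944 0.3035 0.181 ]
215 302.0 319.0 [0.4803 0.3163 0.181 ] [0.4813 0.3016 0.181 ]
230 302.0 319.0 [0.4668 0.3155 0.181 ] [0.4678 0.3006 0.181 ]
245 303.0 319.0 [0.453  0.3138 0.181 ] [0.454  0.2996 0.181 ]
260 303.0 318.0 [0.4387 0.3129 0.181 ] [0.4397 0.2995 0.181 ]
275 302.0 319.0 [0.4239 0.3129 0.181 ] [0.4251 0.2975 0.181 ]
290 304.0 318.0 [0.4089 0.3102 0.181 ] [0.4099 0.2973 0.181 ]
end near [0.40396703 0.30254703 0.17      ] far [0.54524102 0.31285165 0.181     ]
rodbend [0.57113855 0.31554659 0.17      ]
```

```bash
python3 -m creep '[{"dp":[-0.001,0.0015,-0.02],"rotation":[0,0,0.006],"grip":0.05},{"dp":[-0.001,0.0015,-0.02],"rotation":[0,0,0],"grip":0.05},{"dp":[0,0,-0.02],"rotation":[0,0,0],"grip":0.05},{"dp":[0,0,-0.02],"rotation":[0,0,0],"grip":0.05},{"dp":[0,0,-0.02],"rotation":[0,0,0],"grip":0.05},{"dp":[0,0,-0.02],"rotation":[0,0,0],"grip":0.05},{"dp":[0,0,-0.015],"rotation":[0,0,0],"grip":0.05},{"dp":[0,0,0],"rotation":[0,0,0],"grip":0.05}]'
python3 -m creep '[{"dp":[0,0,-0.015],"rotation":[0,0,0],"grip":0.05},{"dp":[0,0,-0.015],"rotation":[0,0,0],"grip":0.05},{"dp":[0,0,-0.015],"rotation":[0,0,0],"grip":0.05},{"dp":[0,0,0],"rotation":[0,0,0],"grip":0.05},{"dp":[0,0,0],"rotation":[0,0,0],"grip":0.05},{"dp":[0,0,0],"rotation":[0,0,0],"grip":0.03},{"dp":[0,0,0],"rotation":[0,0,0],"grip":0.03},{"dp":[0,0,0],"rotation":[0,0,0],"grip":0.03}]'
```

```text
time: 4.87
tool_pos: [0.4723, 0.3078, 0.2131]
ee_rot: [3.14, 0.004, 0.078]
ft_force: [0.4, 0.3, 0.1]
width: 0.0499
finger_force: 0.0
time: 5.53
tool_pos: [0.4737, 0.3095, 0.1717]
ee_rot: [-3.141, -0.002, 0.079]
ft_force: [0.4, -0.3, -0.3]
width: 0.0299
finger_force: 0.0
```

```bash
python3 -m creep '[{"dp":[0,0,0],"rotation":[0,0,0],"grip":0.015},{"dp":[0,0,0],"rotation":[0,0,0],"grip":0.0},{"dp":[0,0,0],"rotation":[0,0,0],"grip":0.0},{"dp":[0,0,0],"rotation":[0,0,0],"grip":0.0},{"dp":[0,0,0],"rotation":[0,0,0],"grip":0.0},{"dp":[0,0,0],"rotation":[0,0,0],"grip":0.0},{"dp":[0,0,0],"rotation":[0,0,0],"grip":0.0},{"dp":[0,0,0],"rotation":[0,0,0],"grip":0.0}]' 70
python3 -m creep '[{"dp":[0,0,0.01],"rotation":[0,0,0],"grip":0.0},{"dp":[0,0,0.015],"rotation":[0,0,0],"grip":0.0},{"dp":[0,0,0.02],"rotation":[0,0,0],"grip":0.0},{"dp":[0,0,0.025],"rotation":[0,0,0],"grip":0.0},{"dp":[0,0,0.025],"rotation":[0,0,0],"grip":0.0},{"dp":[0,0,0.025],"rotation":[0,0,0],"grip":0.0},{"dp":[0,0,0.025],"rotation":[0,0,0],"grip":0.0},{"dp":[0,0,0.025],"rotation":[0,0,0],"grip":0.0}]'
```

```text
time: 6.2
tool_pos: [0.4736, 0.3093, 0.1713]
ee_rot: [-3.141, -0.001, 0.079]
ft_force: [-1.2, -0.0, 5.4]
width: 0.0153
finger_force: 68.9
time: 6.87
tool_pos: [0.4726, 0.3088, 0.3416]
ee_rot: [3.141, 0.001, 0.079]
ft_force: [0.4, -0.4, -1.1]
width: 0.0153
finger_force: 68.2
```

```bash
python3 -m creep '[{"dp":[0.002,-0.01,0.015],"rotation":[0,0,0],"grip":0.0},{"dp":[0.002,-0.03,0.015],"rotation":[0,0,0],"grip":0.0},{"dp":[0.002,-0.04,0],"rotation":[0,0,0],"grip":0.0},{"dp":[0.002,-0.04,0],"rotation":[0,0,0],"grip":0.0},{"dp":[0.002,-0.04,0],"rotation":[0,0,0],"grip":0.0},{"dp":[0.002,-0.04,0],"rotation":[0,0,0],"grip":0.0},{"dp":[0.002,-0.04,0],"rotation":[0,0,0],"grip":0.0},{"dp":[0.002,-0.04,0],"rotation":[0,0,0],"grip":0.0}]'
python3 -m creep '[{"dp":[0,-0.04,0],"rotation":[0,0,0],"grip":0.0},{"dp":[0,-0.04,0],"rotation":[0,0,0],"grip":0.0},{"dp":[0,-0.04,0],"rotation":[0,0,0],"grip":0.0},{"dp":[0,-0.04,0],"rotation":[0,0,0],"grip":0.0},{"dp":[0,-0.04,0],"rotation":[0,0,0],"grip":0.0},{"dp":[0,-0.03,0],"rotation":[0,0,0],"grip":0.0},{"dp":[0,-0.017,0],"rotation":[0,0,0],"grip":0.0},{"dp":[0,0,0],"rotation":[0,0,0],"grip":0.0}]'
python3 - <<'E'
from h import *
import pickle
d=grab('wrist','w3.png'); pickle.dump(d,open('w3.pkl','wb')); s=r.state(); print(s['tool_pos'],s['ee_rot'],s['ft_force'])
E
```

```text
time: 7.53
tool_pos: [0.4884, 0.0272, 0.3706]
ee_rot: [3.141, -0.0, 0.079]
ft_force: [1.6, 1.2, -1.1]
width: 0.0147
finger_force: 68.5
time: 8.2
tool_pos: [0.4875, -0.2235, 0.3694]
ee_rot: [3.141, 0.002, 0.071]
ft_force: [-0.4, -1.0, -1.8]
width: 0.0151
finger_force: 68.5
[ 0.48820032 -0.22026712  0.36958274] [-3.14049060e+00  1.61311210e-03  7.44179943e-02] [ 0.6409342   0.48594214 -0.64902797]
```

View pics/w3.png

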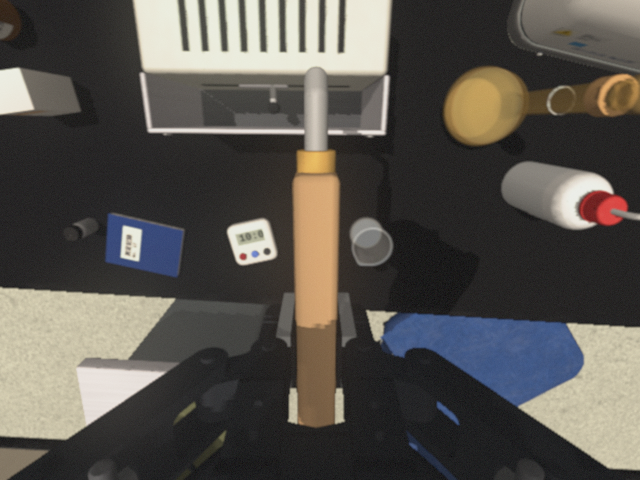

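The rod is held straight, with its bend end at (316,68). The gap runs from (148,132) to (386,133), with the knob at (274,93). I'll check these against the numbers.

```bash
python3 - <<'E'
from h import *
import pickle
d=pickle.load(open('w3.pkl','rb'))
print('cam',-d['R'].T@d['t'])
print('bend end',onz(d,316,67,.3696),'rod mid',onz(d,316,100,.3736), 'ferrule', onz(d,316,150,.38))
P={n:onz(d,u,v,z) for n,u,v,z in [('scrL',147.5,132,.165),('scrR',386.5,133.5,.165),('houL',138,73,.167),('houR',389,75,.167),('knob',274.5,94,.085),('knobf',274.5,102,.085)]}
for n in P: print(n,P[n].round(4))
E
```

```text
cam [ 0.56841143 -0.21846896  0.49296818]
bend end [ 0.58464378 -0.21739589  0.3696    ] rod mid [ 0.57470797 -0.21810821  0.3736    ] ferrule [ 0.55988521 -0.21917054  0.38      ]
scrL [ 0.5485 -0.0694  0.165 ]
scrR [ 0.5625 -0.2823  0.165 ]
houL [ 0.596  -0.0662  0.167 ]
houR [ 0.6096 -0.2776  0.167 ]
knob [ 0.5927 -0.1723  0.085 ]
knobf [ 0.5847 -0.1726  0.085 ]
```

```bash
python3 -m creep '[{"dp":[0,0,-0.015],"rotation":[0,0,0],"grip":0.0},{"dp":[0,0,-0.015],"rotation":[0,0,0],"grip":0.0},{"dp":[0,0,-0.015],"rotation":[0,0,0],"grip":0.0},{"dp":[0,0,-0.015],"rotation":[0,0,0],"grip":0.0},{"dp":[0,0,-0.015],"rotation":[0,0,0],"grip":0.0},{"dp":[0,0,-0.015],"rotation":[0,0,0],"grip":0.0},{"dp":[0,0,-0.01],"rotation":[0,0,0],"grip":0.0},{"dp":[0,0,0],"rotation":[0,0,0],"grip":0.0}]'
python3 -m creep '[{"dp":[0,0,-0.015],"rotation":[0,0,0],"grip":0.0},{"dp":[0,0,-0.015],"rotation":[0,0,0],"grip":0.0},{"dp":[0,0,-0.015],"rotation":[0,0,0],"grip":0.0},{"dp":[0,0,-0.015],"rotation":[0,0,0],"grip":0.0},{"dp":[0,0,-0.01],"rotation":[0,0,0],"grip":0.0},{"dp":[0,0,0],"rotation":[0,0,0],"grip":0.0},{"dp":[0,0,0],"rotation":[0,0,0],"grip":0.0},{"dp":[0,0,0],"rotation":[0,0,0],"grip":0.0}]'
```

```text
time: 8.92
tool_pos: [0.4882, -0.2161, 0.2681]
ee_rot: [-3.139, 0.004, 0.081]
ft_force: [-0.1, -0.2, -1.2]
width: 0.0151
finger_force: 68.5
time: 9.58
tool_pos: [0.4899, -0.218, 0.2016]
ee_rot: [3.141, -0.002, 0.079]
ft_force: [0.3, -0.2, -1.4]
width: 0.0151
finger_force: 68.5
```

```bash
cat > q.py <<'E'
from station import r
s=r.state(); print(s['tool_pos'].round(4),s['ft_force'].round(2),'T',s['torque'].round(3))
E
python3 q.py
python3 -m creep '[{"dp":[-0.0002,0.0025,0],"rotation":[0,0,0],"grip":0.0},{"dp":[-0.0002,0.0025,0],"rotation":[0,0,0],"grip":0.0},{"dp":[-0.0002,0.0025,0],"rotation":[0,0,0],"grip":0.0},{"dp":[-0.0002,0.0025,0],"rotation":[0,0,0],"grip":0.0},{"dp":[-0.0002,0.0025,0],"rotation":[0,0,0],"grip":0.0},{"dp":[-0.0002,0.0025,0],"rotation":[0,0,0],"grip":0.0},{"dp":[-0.0002,0.0025,0],"rotation":[0,0,0],"grip":0.0},{"dp":[-0.0002,0.0025,0],"rotation":[0,0,0],"grip":0.0}]'
python3 q.py
python3 -m creep '[{"dp":[0,0.002,0],"rotation":[0,0,0],"grip":0.0},{"dp":[-0.0002,0.002,0],"rotation":[0,0,0],"grip":0.0},{"dp":[0,0.002,0],"rotation":[0,0,0],"grip":0.0},{"dp":[-0.0002,0.002,0],"rotation":[0,0,0],"grip":0.0},{"dp":[0,0.002,0],"rotation":[0,0,0],"grip":0.0},{"dp":[-0.0002,0.002,0],"rotation":[0,0,0],"grip":0.0},{"dp":[-0.0002,0.002,0],"rotation":[0,0,0],"grip":0.0},{"dp":[-0.0002,0.002,0],"rotation":[0,0,0],"grip":0.0}]'
python3 q.py
```

```text
[ 0.4899 -0.218   0.2016] [ 0.34 -0.2  -1.43] T [ 0.061  0.023 -0.041]
time: 10.25
tool_pos: [0.4875, -0.1977, 0.2003]
ee_rot: [3.142, 0.0, 0.079]
ft_force: [0.3, -0.3, -0.7]
width: 0.0151
finger_force: 68.5
[ 0.4875 -0.1977  0.2003] [ 0.27 -0.33 -0.74] T [-0.02   0.018 -0.02 ]
time: 10.92
tool_pos: [0.4866, -0.1822, 0.2004]
ee_rot: [3.141, -0.0, 0.078]
ft_force: [1.6, -1.2, -1.4]
width: 0.0151
finger_force: 68.4
[ 0.4866 -0.1822  0.2004] [ 1.57 -1.23 -1.43] T [-0.445 -0.094 -0.175]
```

Contact is felt (Mx −0.45, Mz −0.18), where predicted. I continue in small steps.

```bash
python3 -m creep '[{"dp":[0,0.001,0],"rotation":[0,0,0],"grip":0.0},{"dp":[0,0.001,0],"rotation":[0,0,0],"grip":0.0},{"dp":[0,0.001,0],"rotation":[0,0,0],"grip":0.0},{"dp":[0,0.001,0],"rotation":[0,0,0],"grip":0.0},{"dp":[-0.0005,0.001,0],"rotation":[0,0,0],"grip":0.0},{"dp":[0,0.001,0],"rotation":[0,0,0],"grip":0.0},{"dp":[0,0.001,0],"rotation":[0,0,0],"grip":0.0},{"dp":[0,0.001,0],"rotation":[0,0,0],"grip":0.0}]'; python3 q.py
```

```text
time: 11.58
tool_pos: [0.486, -0.1739, 0.2004]
ee_rot: [3.141, 0.0, 0.079]
ft_force: [-0.5, -0.1, -0.1]
width: 0.0149
finger_force: 68.4
[ 0.486  -0.1739  0.2004] [-0.5  -0.13 -0.11] T [-0.376  0.006 -0.087]
```

```bash
python3 -m creep '[{"dp":[0,0.0007,0],"rotation":[0,0,0],"grip":0.0},{"dp":[0,0.0007,0],"rotation":[0,0,0],"grip":0.0},{"dp":[0,0.0007,0],"rotation":[0,0,0],"grip":0.0},{"dp":[0,0.0007,0],"rotation":[0,0,0],"grip":0.0},{"dp":[-0.0003,0.0007,0],"rotation":[0,0,0],"grip":0.0},{"dp":[0,0.0007,0],"rotation":[0,0,0],"grip":0.0},{"dp":[0,0.0007,0],"rotation":[0,0,0],"grip":0.0},{"dp":[0,0,0],"rotation":[0,0,0],"grip":0.0}]'; python3 q.py
```

```text
time: 12.25
tool_pos: [0.4858, -0.1689, 0.2004]
ee_rot: [-3.142, 0.0, 0.079]
ft_force: [0.2, -1.1, -0.5]
width: 0.0151
finger_force: 68.4
[ 0.4858 -0.1689  0.2004] [ 0.22 -1.11 -0.48] T [-0.317 -0.046 -0.105]
```

```bash
python3 -m creep '[{"dp":[0,0.0005,0],"rotation":[0,0,0],"grip":0.0},{"dp":[0,0.0005,0],"rotation":[0,0,0],"grip":0.0},{"dp":[0,0.0005,0],"rotation":[0,0,0],"grip":0.0},{"dp":[0,0.0005,0],"rotation":[0,0,0],"grip":0.0},{"dp":[-0.0002,0.0005,0],"rotation":[0,0,0],"grip":0.0},{"dp":[0,0.0005,0],"rotation":[0,0,0],"grip":0.0},{"dp":[0,0,0],"rotation":[0,0,0],"grip":0.0},{"dp":[0,0,0],"rotation":[0,0,0],"grip":0.0}]'; python3 q.py
```

```text
time: 12.92
tool_pos: [0.4855, -0.1659, 0.2003]
ee_rot: [-3.142, 0.0, 0.079]
ft_force: [0.7, -0.9, -0.2]
width: 0.0148
finger_force: 68.4
[ 0.4855 -0.1659  0.2003] [ 0.69 -0.94 -0.2 ] T [-0.257 -0.123 -0.041]
```

```bash
python3 -m creep '[{"dp":[0,0.0005,0],"rotation":[0,0,0],"grip":0.0},{"dp":[0,0.0005,0],"rotation":[0,0,0],"grip":0.0},{"dp":[0,0.0005,0],"rotation":[0,0,0],"grip":0.0},{"dp":[0,0.0005,0],"rotation":[0,0,0],"grip":0.0},{"dp":[-0.0002,0,0],"rotation":[0,0,0],"grip":0.0},{"dp":[0,0,0],"rotation":[0,0,0],"grip":0.0},{"dp":[0,0,0],"rotation":[0,0,0],"grip":0.0},{"dp":[0,0,0],"rotation":[0,0,0],"grip":0.0}]'; python3 q.py
```

```text
time: 13.58
tool_pos: [0.4853, -0.164, 0.2003]
ee_rot: [-3.142, -0.0, 0.079]
ft_force: [0.6, -0.0, -1.2]
width: 0.0149
finger_force: 68.4
[ 0.4853 -0.164   0.2003] [ 0.65 -0.01 -1.25] T [-0.321 -0.176 -0.103]
```

```bash
python3 -m creep '[{"dp":[0,0.0005,0],"rotation":[0,0,0],"grip":0.0},{"dp":[0,0.0005,0],"rotation":[0,0,0],"grip":0.0},{"dp":[0,0.0005,0],"rotation":[0,0,0],"grip":0.0},{"dp":[0,0.0005,0],"rotation":[0,0,0],"grip":0.0},{"dp":[-0.0002,0,0],"rotation":[0,0,0],"grip":0.0},{"dp":[0,0,0],"rotation":[0,0,0],"grip":0.0},{"dp":[0,0,0],"rotation":[0,0,0],"grip":0.0},{"dp":[0,0,0],"rotation":[0,0,0],"grip":0.0}]'; python3 q.py
```

```text
time: 14.25
tool_pos: [0.4852, -0.1624, 0.2004]
ee_rot: [3.141, -0.0, 0.079]
ft_force: [1.5, -3.0, -2.0]
width: 0.015
finger_force: 68.4
[ 0.4852 -0.1624  0.2004] [ 1.54 -2.98 -1.99] T [-0.857 -0.27  -0.277]
```

```bash
python3 -m creep '[{"dp":[0,0.0005,0],"rotation":[0,0,0],"grip":0.0},{"dp":[0,0.0005,0],"rotation":[0,0,0],"grip":0.0},{"dp":[0,0.0005,0],"rotation":[0,0,0],"grip":0.0},{"dp":[0,0,0],"rotation":[0,0,0],"grip":0.0},{"dp":[0,0,0],"rotation":[0,0,0],"grip":0.0},{"dp":[0,0,0],"rotation":[0,0,0],"grip":0.0},{"dp":[0,0,0],"rotation":[0,0,0],"grip":0.0},{"dp":[0,0,0],"rotation":[0,0,0],"grip":0.0}]'; python3 q.py
```

```text
time: 14.92
tool_pos: [0.4851, -0.1612, 0.2004]
ee_rot: [3.141, -0.0, 0.078]
ft_force: [2.4, -5.5, -2.1]
width: 0.0153
finger_force: 68.7
[ 0.4851 -0.1612  0.2004] [ 2.37 -5.54 -2.12] T [-1.66  -0.311 -0.472]
```

Force climbs from about 1 to 5.5 N within 1.2 mm, after some 28 mm of travel, so this is the stop. I back off, lift out and check.

```bash
python3 -m creep '[{"dp":[0,-0.002,0],"rotation":[0,0,0],"grip":0.0},{"dp":[0,-0.003,0],"rotation":[0,0,0],"grip":0.0},{"dp":[0.0005,-0.005,0],"rotation":[0,0,0],"grip":0.0},{"dp":[0,0,0],"rotation":[0,0,0],"grip":0.0},{"dp":[0,0,0.015],"rotation":[0,0,0],"grip":0.0},{"dp":[0,0,0.02],"rotation":[0,0,0],"grip":0.0},{"dp":[0,0,0.02],"rotation":[0,0,0],"grip":0.0},{"dp":[0,0,0.02],"rotation":[0,0,0],"grip":0.0}]'
python3 -m creep '[{"dp":[0,0,0.02],"rotation":[0,0,0],"grip":0.0},{"dp":[0,0,0.02],"rotation":[0,0,0],"grip":0.0},{"dp":[0,0,0.02],"rotation":[0,0,0],"grip":0.0},{"dp":[0,0,0.02],"rotation":[0,0,0],"grip":0.0},{"dp":[0,0,0.015],"rotation":[0,0,0],"grip":0.0},{"dp":[0,0,0],"rotation":[0,0,0],"grip":0.0},{"dp":[0,0,0],"rotation":[0,0,0],"grip":0.0},{"dp":[0,0,0],"rotation":[0,0,0],"grip":0.0}]'
python3 - <<'E'
from h import *
import pickle
d=grab('wrist','w4.png'); pickle.dump(d,open('w4.pkl','wb')); s=r.state(); print(s['tool_pos'],s['ee_rot'],s['torque'])
E
```

```text
time: 15.58
tool_pos: [0.4853, -0.1694, 0.2758]
ee_rot: [-3.14, 0.001, 0.08]
ft_force: [0.1, -0.8, -0.9]
width: 0.0151
finger_force: 68.6
time: 16.25
tool_pos: [0.4852, -0.17, 0.369]
ee_rot: [-3.14, 0.002, 0.08]
ft_force: [0.6, 0.6, -1.1]
width: 0.0148
finger_force: 68.6
[ 0.48502925 -0.1701506   0.36867888] [-3.14009347e+00  2.51029569e-03  7.92640859e-02] [-0.06365467  0.04621554 -0.00472174]
```

View pics/w4.png

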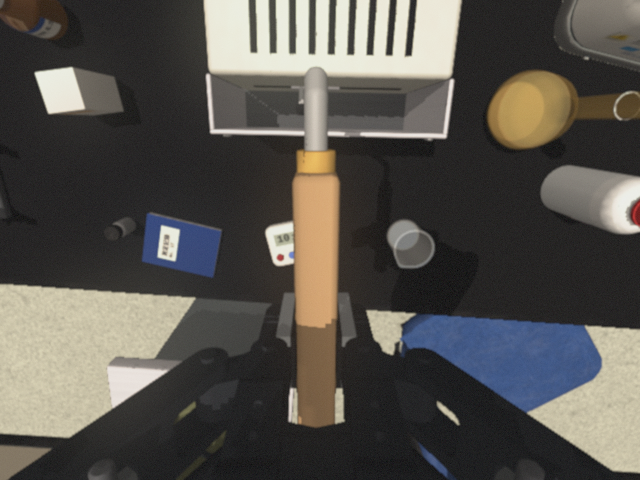

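The knob now shows at about (302,97), left of where it was. I'll compute how far while carrying the rod back.

```bash
python3 - <<'E'
from h import *
import pickle
for f,u,v in(('w3',274.5,98),('w4',302.5,98)):
    d=pickle.load(open(f+'.pkl','rb')); print(f,onz(d,u,v,.085))
E
python3 -m creep '[{"dp":[0,0.02,0],"rotation":[0,0,0],"grip":0.0},{"dp":[0,0.04,0],"rotation":[0,0,0],"grip":0.0},{"dp":[-0.002,0.04,0],"rotation":[0,0,0],"grip":0.0},{"dp":[-0.002,0.04,0],"rotation":[0,0,0],"grip":0.0},{"dp":[-0.002,0.04,0],"rotation":[0,0,0],"grip":0.0},{"dp":[-0.002,0.04,0],"rotation":[0,0,0],"grip":0.0},{"dp":[-0.002,0.04,0],"rotation":[0,0,0],"grip":0.0},{"dp":[-0.0015,0.04,0],"rotation":[0,0,0],"grip":0.0}]'
python3 -m creep '[{"dp":[0,0.04,0],"rotation":[0,0,0],"grip":0.0},{"dp":[0,0.04,0],"rotation":[0,0,0],"grip":0.0},{"dp":[0,0.04,0],"rotation":[0,0,0],"grip":0.0},{"dp":[0,0.03,0],"rotation":[0,0,0],"grip":0.0},{"dp":[0,0.029,0],"rotation":[0,0,0],"grip":0.0},{"dp":[0,0,0],"rotation":[0,0,0],"grip":0.0},{"dp":[0,0,0],"rotation":[0,0,0],"grip":0.0},{"dp":[0,0,0],"rotation":[0,0,0],"grip":0.0}]'; python3 q.py
```

```text
w3 [ 0.58872672 -0.17247443  0.085     ]
w4 [ 0.58843103 -0.14771083  0.085     ]
time: 16.97
tool_pos: [0.4729, 0.1312, 0.3692]
ee_rot: [3.141, 0.002, 0.079]
ft_force: [1.0, 0.6, -1.3]
width: 0.0147
finger_force: 68.6
time: 17.63
tool_pos: [0.474, 0.3075, 0.3691]
ee_rot: [3.14, 0.002, 0.079]
ft_force: [1.1, -1.1, -1.0]
width: 0.0148
finger_force: 68.8
[0.474  0.3075 0.3691] [ 1.05 -1.06 -0.96] T [ 0.024  0.009 -0.07 ]
```

The knob moved 24.8 mm. With a start of up to 6 mm and the stop clearly felt, that fits fully open. Now I lower the rod into the forks.

```bash
python3 -m creep '[{"dp":[0,0.0015,-0.02],"rotation":[0,0,0],"grip":0.0},{"dp":[0,0,-0.025],"rotation":[0,0,0],"grip":0.0},{"dp":[0,0,-0.025],"rotation":[0,0,0],"grip":0.0},{"dp":[0,0,-0.025],"rotation":[0,0,0],"grip":0.0},{"dp":[0,0,-0.025],"rotation":[0,0,0],"grip":0.0},{"dp":[0,0,-0.02],"rotation":[0,0,0],"grip":0.0},{"dp":[0,0,0],"rotation":[0,0,0],"grip":0.0},{"dp":[0,0,0],"rotation":[0,0,0],"grip":0.0}]'; python3 q.py
python3 -m creep '[{"dp":[0,0,-0.01],"rotation":[0,0,0],"grip":0.0},{"dp":[0,0,-0.01],"rotation":[0,0,0],"grip":0.0},{"dp":[0,0,-0.01],"rotation":[0,0,0],"grip":0.0},{"dp":[0,0,-0.01],"rotation":[0,0,0],"grip":0.0},{"dp":[0,0,-0.008],"rotation":[0,0,0],"grip":0.0},{"dp":[0,0,-0.006],"rotation":[0,0,0],"grip":0.0},{"dp":[0,0,0],"rotation":[0,0,0],"grip":0.0},{"dp":[0,0,0],"rotation":[0,0,0],"grip":0.0}]'; python3 q.py
```

```text
time: 18.3
tool_pos: [0.4743, 0.3078, 0.2296]
ee_rot: [3.14, 0.002, 0.076]
ft_force: [0.3, -0.2, -0.6]
width: 0.0146
finger_force: 68.8
[0.4743 0.3078 0.2296] [ 0.28 -0.19 -0.58] T [ 0.044 -0.004  0.014]
time: 18.97
tool_pos: [0.4739, 0.3099, 0.176]
ee_rot: [3.141, 0.001, 0.079]
ft_force: [-0.5, 0.9, -1.1]
width: 0.0149
finger_force: 68.8
[0.4739 0.3099 0.176 ] [-0.54  0.88 -1.11] T [ 0.003  0.068 -0.007]
```

```bash
python3 -m creep '[{"dp":[0,0,-0.002],"rotation":[0,0,0],"grip":0.0},{"dp":[0,0,-0.002],"rotation":[0,0,0],"grip":0.0},{"dp":[0,0,0],"rotation":[0,0,0],"grip":0.0},{"dp":[0,0,0],"rotation":[0,0,0],"grip":0.016},{"dp":[0,0,0],"rotation":[0,0,0],"grip":0.025},{"dp":[0,0,0],"rotation":[0,0,0],"grip":0.04},{"dp":[0,0,0],"rotation":[0,0,0],"grip":0.05},{"dp":[0,0,0],"rotation":[0,0,0],"grip":0.05}]'; python3 q.py
python3 -m creep '[{"dp":[0,0,0],"rotation":[0,0,0],"grip":0.05},{"dp":[0,0,0.01],"rotation":[0,0,0],"grip":0.05},{"dp":[0,0,0.02],"rotation":[0,0,0],"grip":0.05},{"dp":[0,0,0.02],"rotation":[0,0,0],"grip":0.05},{"dp":[0,0,0.03],"rotation":[0,0,0],"grip":0.05},{"dp":[0,0,0.03],"rotation":[0,0,0],"grip":0.05},{"dp":[0,0,0.03],"rotation":[0,0,0],"grip":0.05},{"dp":[0,0,0.03],"rotation":[0,0,0],"grip":0.05}]'
python3 -m creep '[{"dp":[0,0,0.01],"rotation":[0,0,0],"grip":0.05},{"dp":[0,0,0],"rotation":[0,0,0],"grip":0.05},{"dp":[0,0,0],"rotation":[0,0,0],"grip":0.05},{"dp":[0,0,0],"rotation":[0,0,0],"grip":0.05},{"dp":[0,0,0],"rotation":[0,0,0],"grip":0.05},{"dp":[0,0,0],"rotation":[0,0,0],"grip":0.05},{"dp":[0,0,0],"rotation":[0,0,0],"grip":0.05},{"dp":[0,0,0],"rotation":[0,0,0],"grip":0.05}]'
python3 - <<'E'
from h import *
a=grab('wrist')['frame'][90:330,180:480]; b=grab('scene')['frame'][210:330,190:290]
W=np.zeros((600,800,3),np.uint8); W[:336,:420]=cv2.resize(a,(420,336)); W[:432,430:790]=cv2.resize(b,(360,432))
cv2.imwrite('pics/end.png',W[...,::-1])
E
```

```text
time: 19.63
tool_pos: [0.4743, 0.31, 0.1726]
ee_rot: [-3.142, -0.0, 0.079]
ft_force: [0.1, -0.0, 0.0]
width: 0.0498
finger_force: 0.0
[0.4743 0.31   0.1726] [ 0.12 -0.04  0.04] T [-0.047 -0.051  0.021]
time: 20.3
tool_pos: [0.4738, 0.31, 0.3448]
ee_rot: [-3.141, -0.001, 0.079]
ft_force: [-0.0, -0.0, 0.0]
width: 0.0501
finger_force: 0.0
time: 20.97
tool_pos: [0.4739, 0.3098, 0.3517]
ee_rot: [3.141, 0.001, 0.079]
ft_force: [-0.4, 0.5, 0.6]
width: 0.0504
finger_force: 0.0
```

View pics/end.png

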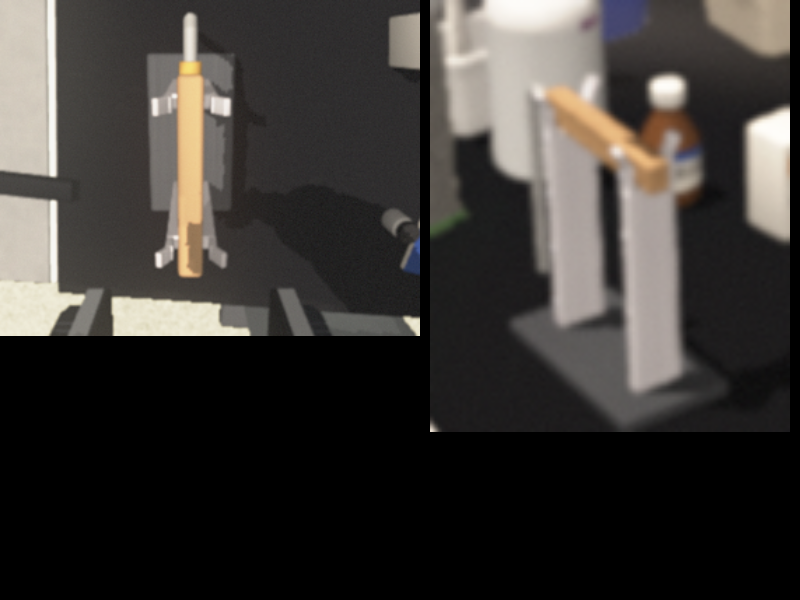

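The rod lies in both forks with its leg on the far side, and the gripper is clear of everything.

```bash
python3 -c "from station import r; print(r.close_job())"
```

```text
the job is handed in; nothing more can be done
None
```

I pushed the shutter lever left about 25 mm (it may have started up to 6 mm open) until I felt the stop at about 5.5 N, put the bent rod back in both forks of its stand, saw no bystander disturbed, and handed the job in at about 21 s; no verdict was shown.

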